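# Close a sample pot with its snap lid and keep it pressed down

### The arm

A 6-joint arm with a two-finger parallel gripper is mounted at the origin on the work surface. World frame = base frame: x ahead of the robot, y to its left, z up, the work surface at z = 0. Lengths are in m, angles in degrees, forces in N, time in s.
With the tool pointing down it reaches from about 0.35 to 0.725 m from the base axis. Payload 6 kg.
Tool frame: the origin (TCP) lies between the finger pads; the fingertips stand 11 mm ahead of it and the grasp point (between the pads) lies 8 mm behind it; z points along the fingers, y is the line along which they close (so a half turn about z gives the same grasp; the last joint's range is limited). The gripper opens to 85 mm and grips with 20 to 120 N. Pads are 22 mm wide; open, the fingers measure 114 mm over their backs; the gripper's body (76 mm by 85 mm) begins 54 mm behind the grasp point. The pads swing forward as they close: fully open they stand 13 mm farther back than shut.
Start: joints at [94.521, 2.303, 4.859, 0, -92.561, -19.12], TCP at [0.151, 0.581, 0.242] pointing down, gripper open.
Joint ranges: [-146.85, 146.85], [-73.84, 115.35], [-62.03, 85.46], [-188.31, 113.3], [-161.28, -10.13], [-171.36, 171.36]. Speed limits (degrees/s): [147.25, 147.25, 172.46, 180, 180, 180].

### API

Orientations are given as a 3x3 rotation matrix whose columns are the frame's x, y, z axes.
In Python, from plant import status, vision, r gives the robot as it stands.
- The arm moves only by the shell command python3 -m creep 'ROWS' [OPENING] [FORCE]. ROWS is JSON, a list of rows, each a list of 6 numbers: the shift along the world's x, y, z in m, then the turn, a rotation vector about the world's x, y, z in rad. In form: [[tx, ty, tz, ax, ay, az], ...]. A call has 1 to 12 rows; each row is the pose to reach, as a shift and turn from the pose commanded when the call began; what a row does not reach only later rows make up. A row lasts 1/8 s, in which the tool goes at most 62.5 mm and 10.7 degrees, less where a joint would pass 70% of its speed; a pose out of reach is approached as far as the arm can. A call with a gripper value outside its range is refused whole. OPENING is the gripper command: -1 is fully open, 1 is shut, values between are in proportion, set as the call begins (- or left out, the last holds). The fingers move at their own pace and stop on an object; FORCE is the grip in N (left out, the last holds). Time passes only in rows, so rows that repeat a pose let the fingers close. It gives the time, the measured TCP pose, the force, the opening and the grip force at its end, in the units of the state.
- status.read_state(): the state, without advancing time (a new reading comes with each control period).
- vision.snapshot(name): name is "scene" or "top" or "wrist"; returns a dict with "color" (480x640x3 uint8, red, green, blue), "depth" (480x640 float32, m along the optical axis (not along the pixel's ray), 0 where there is no reading), "vertical_fov" (degrees; the focal length in pixels is half the picture's height over the tangent of half this angle, whatever the lens; pixels are square), "cx", "cy" (the principal point, pixels), "origin" and "orientation" of the camera in the world. Camera axes: x right, y down, z forward; pixel columns grow to the right and rows downward; lengths in m; the calibration is good to about 2 mm. A picture is of the moment at which its call begins.
- r.finish_job(): hands the job in; it is judged then, once.
The state is a dict: "t": time; "joints": joint angles; "qd": joint speeds; "joint_efforts": joint torques, N m; "tcp_pos": TCP position; "orientation": TCP orientation; "force": force on the tool from outside, world axes, zero at the start; "ft_torque": the same for the moment, N m; "finger_gap": finger opening in m; "grasp_force": force on a finger pad.
Only numpy, scipy, OpenCV 4.12 (cv2) and the standard library are available. Lean on these libraries where they do the work, as an engineer would, in place of code of your own. Each camera call takes 0.05 s, during which the arm holds its last target. There are 200 camera calls.

### The job

Lift the open sample pot out of the enamel tray and stand it upright in the middle of the grey rubber mat without tipping or dropping it, and let go of it. Then put its snap lid on (its pinch bar is there to hold it by), push it down until it snaps and sits fully home, and keep pushing down about as hard as it took to snap, without crushing the pot. Finish while your gripper is still pressing the lid of the closed pot onto the mat, and leave the jar, the dish and the forceps where they are.

Things in the scene. Friction and masses are not known exactly. Their poses are not given: they have to be found in the camera images.
- pot_center (a point): open clear plastic sample pot with shell pieces in it, 58 mm diameter, 70 mm high, 0.10 to 0.20 kg; point on its axis, half-way up (35 mm above its underside). z is up along the axis; yaw does not matter. Straight wall up to 57 mm, may be gripped across the outside. Starts upright in the tray. It cracks if pushed onto the mat with more than 60 N.
- pot_rim (a point): centre of the pot's mouth, level with its rim, 70 mm above its underside. Neck 53 mm outside, 49 mm inside, with a round snap bead of 58 mm diameter whose middle lies 3 mm below the rim
- lid_bar (a point): white snap lid, 67 mm diameter, 35 mm high, about 75 g, starts right side up on the bench; point at the centre of its pinch bar (44 mm long in x, 12 mm wide in y, 20 mm tall in z). The bar stands on the flat deck, whose top is 10 mm below this point. The lid's foot is 25 mm below it. Fully home on the pot, this point is 13 mm above the rim.
- lid_seat (a point): centre of the underside of the lid's deck, 13 mm below lid_bar: it lands on the pot's rim. A plug (45 mm, tapered to 40 mm at its foot, 12 mm deep) enters the mouth; any yaw fits. Four sprung tongues ride over the bead: they touch with the deck 7 mm above the rim, the push rises to 10 to 15 N, drops at 3 to 4 mm, and rises hard when the deck lands
- mat: fixed grey rubber mat, 160 x 160 mm, 4 mm thick; origin at the centre of its underside, on the bench (top 4 mm higher), x and y along its edges, z up
- tray: fixed white enamelled tray with a blue edge, 200 mm (x) by 250 mm (y), walls 25 mm high and 4 mm thick, floor 4 mm thick; origin at the centre of its underside, on the bench
- jar_center (a point): glass reagent jar with a stopper, 72 mm in diameter, 120 mm high, 0.35 kg; its centre, half-way up. Leave it alone
- dish_center (a point): closed glass dish, 92 mm in diameter, 16 mm high; its centre. Leave it alone
- forceps_center (a point): steel forceps lying flat, 135 mm long along x, about 24 mm wide, 6 mm high; their centre. Leave them alone
Not all that is in view belongs to the job. Of the things like the part that bears lid_bar, leave any that is red, turquoise or yellow; of the rest the smaller one is meant.

How it is judged (in metres and radians):
On the way, in this order (a step that is already met when the one before it is completed fails the run):
1. the pot stands upright in the middle of the mat, let go of (x of pot_center in the frame of mat between -0.04 and 0.04 m and y of pot_center in the frame of mat between -0.04 and 0.04 m and height (world z) of pot_center between 0.036 and 0.042 m and angle between pot_center's own z axis and vertical below 0.06 rad and linear speed of pot below 0.02 m/s and contact force between each of the arm, the fingers and pot below 0.1 N), for 0.2 s.
2. the lid has snapped home on the pot, all round (z of lid_bar in the frame of pot_center below 0.0497 m and angle between the z axis of lid_bar and the z axis of pot_center, either way round below 0.05 rad and horizontal distance between lid_bar and pot_center below 0.005 m), for 0.1 s.
At the end, for the whole second after the job is handed in: Lid home (deck within 1.7 mm of the rim, square to 0.05 rad, centred to 5 mm); pot upright (0.06 rad) on the mat, its axis within 40 mm of the mat's centre along each edge; the gripper still pushes the lid down, so that the pot presses on the mat with more than 6 N throughout the end (all of step 2 and z of lid_bar in the frame of pot_center above 0.045 m and x of pot_center in the frame of mat between -0.04 and 0.04 m and y of pot_center in the frame of mat between -0.04 and 0.04 m and height (world z) of pot_center below 0.042 m and angle between pot_center's own z axis and vertical below 0.06 rad and contact force between pot and mat above 6 N and contact force between the fingers and lid above 3 N and linear speed of pot below 0.02 m/s); the arm keeps its last pose, push and grip.
It fails at once if the pot was tipped (angle between pot_center's own z axis and vertical above 0.6 rad).
It fails at once if the pot was dropped (linear speed of pot above 0.45 m/s and contact force between the fingers and pot below 0.05 N).
It fails at once if the pot was crushed on the mat by more than 60 N (contact force between pot and mat above 60 N).
It fails at once if the jar, the dish or the forceps were moved by more than 30 mm (distance of any of jar_center, dish_center, forceps_center from where it was at the start of the episode above 0.03 m).
It also fails if it takes over 72 s, if anything falls off the work surface, if the arm or the gripper's body presses on something with over 40 N, if the wrist force passes 120 N, or if a joint passes its speed limit or range.

## Working session

There is one attempt and no reset: what is moved stays moved. The work goes in short steps, Python scripts to look and compute and a shell command to move; the robot and the scene stay as the last step left them, time stands still between calls to the robot, and variables do not carry over. Pictures are saved under pics/ and viewed, at most 10 in all, crops included, and the job is handed in when it is done.

```bash
ls; mkdir -p pics
python3 - <<'E'
from plant import status, vision, r
import cv2,numpy as np
s=status.read_state();print({k:np.round(v,3).tolist() for k,v in s.items()})
ims=[]
for n in("scene","top","wrist"):
    d=vision.snapshot(n);np.savez(f"{n}0.npz",**d)
    print(n,d["vertical_fov"],d["cx"],d["cy"],np.round(d["origin"],3),np.round(d["orientation"],3).tolist())
    cv2.imwrite(f"pics/{n}0.png",d["color"][:,:,::-1])
E
```

```text
pics
{'t': 0.0, 'joints': [94.521, 2.339, 4.8, -0.027, -92.561, -19.119], 'qd': [0.071, -0.034, 0.027, 0.04, -0.041, -0.051], 'joint_efforts': [0.001, -36.82, 34.74, 6.932, -0.005, 0.0], 'tcp_pos': [0.151, 0.58, 0.241], 'orientation': [[0.968, -0.252, -0.0], [-0.252, -0.968, -0.002], [0.0, 0.002, -1.0]], 'force': [-0.11, -0.652, -0.592], 'ft_torque': [0.003, 0.043, 0.002], 'grasp_force': 0.0, 'finger_gap': 0.086}
scene 45.6949478995975 326.92012039548604 237.6380542703509 [1.319 0.343 0.782] [[-0.418, 0.577, -0.701], [0.908, 0.261, -0.326], [-0.005, -0.774, -0.634]]
top 44.140788912631955 327.42306895410104 241.8533277110888 [ 0.487 -0.036  1.147] [[0.009, -0.998, 0.066], [-1.0, -0.008, 0.02], [-0.019, -0.066, -0.998]]
wrist 71.8539816634999 319.70753602317325 238.6464960849215 [0.22  0.562 0.373] [[-0.251, -0.929, -0.273], [-0.968, 0.241, 0.069], [0.002, 0.282, -0.96]]
```

View pics/top0.png

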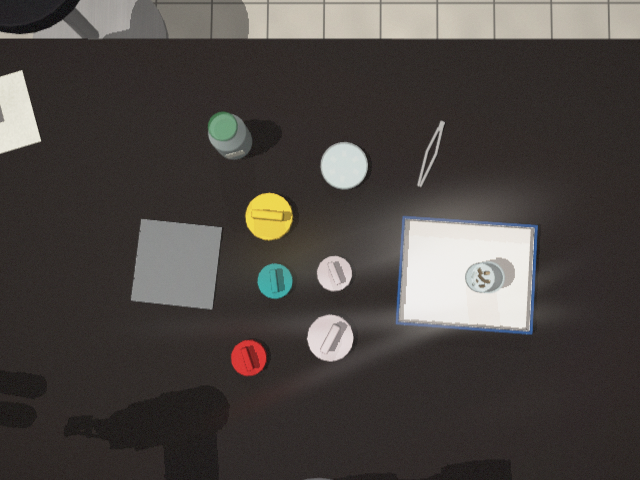

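View pics/scene0.png

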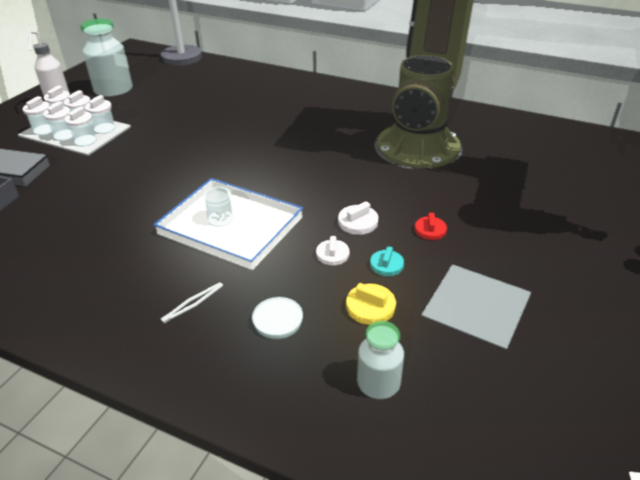

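The lid candidates in the top view are: yellow (269,216), turquoise (275,281), red (249,358), large white (330,338) and small white (334,273). The small white one fits, because the coloured ones are excluded and it is the smaller of the remaining two. The pot is at (485,278) in the tray and the mat at (177,264). Next I'll confirm with a crop and get coarse positions.

```bash
cat > h.py <<'E'
import numpy as np,cv2
from plant import status,vision
def f(d): return 240/np.tan(np.radians(float(d["vertical_fov"]))/2)
def ray(d,u,v):
    R=np.array(d["orientation"]);k=f(d)
    return np.array(d["origin"]),R@np.array([(u-d["cx"])/k,(v-d["cy"])/k,1.])
def plane(d,u,v,z):
    o,w=ray(d,u,v);return o+w*(z-o[2])/w[2]
def proj(d,p):
    q=np.array(d["orientation"]).T@(np.array(p)-np.array(d["origin"]));return q[:2]/q[2]*f(d)+[d["cx"],d["cy"]]
def two(d1,p1,d2,p2):
    o1,w1=ray(d1,*p1);o2,w2=ray(d2,*p2);w1=w1/np.linalg.norm(w1);w2=w2/np.linalg.norm(w2)
    t=np.linalg.lstsq(np.c_[w1,-w2],o2-o1,rcond=None)[0];a=o1+t[0]*w1;b=o2+t[1]*w2
    return (a+b)/2,np.linalg.norm(a-b)
def pt(d,u,v):
    o,w=ray(d,u,v);return o+w*d["depth"][int(v),int(u)]
def blobs(m,amin=100):
    n,l,s,c=cv2.connectedComponentsWithStats(m.astype(np.uint8))
    return [(i,s[i],c[i],l==i) for i in range(1,n) if s[i][4]>amin]
def snap(n,fn):
    d=vision.snapshot(n);np.savez(fn+".npz",**d);cv2.imwrite(f"pics/{fn}.png",d["color"][:,:,::-1]);return d
def load(fn): return dict(np.load(fn+".npz"))
E
python3 - <<'E'
from h import *
d=load("top0");c=d["color"];hsv=cv2.cvtColor(c,cv2.COLOR_RGB2HSV)
cv2.imwrite("pics/crop1.png",cv2.resize(c[190:390,220:520],None,fx=2.6,fy=2.6,interpolation=cv2.INTER_CUBIC)[:,:,::-1])
mat=(hsv[...,1]<40)&(hsv[...,2]>80)
for i,s,ce,m in blobs(mat,300):
    if s[1]>40: 
        k=cv2.findContours(m.astype(np.uint8),0,2)[0][0];b=cv2.minAreaRect(k)
        print(s.tolist(),ce.round(1),np.round(b[0],1),np.round(b[1],1),round(b[2],1), "z0 plane",plane(d,*b[0],0.0).round(3),"depth pt",pt(d,*b[0]).round(4))
        if s[0]<150:
            for q in cv2.boxPoints(b): print("mat corner",plane(d,*q,0.004).round(4))
for u,v in((485,278),(485,263),(470,278),(500,278),(334,273),(330,338),(177,264)): print(u,v,pt(d,u,v).round(3))
E
```

```text
[0, 70, 41, 84, 2511] [ 16.  113.7] [ 11.1 111.4] [75.8 42.9] 75.0 z0 plane [0.819 0.62  0.   ] depth pt [0.8176 0.6176 0.0038]
mat corner [0.8803 0.6818 0.004 ]
mat corner [0.9031 0.5993 0.004 ]
mat corner [0.7554 0.5537 0.004 ]
mat corner [0.7328 0.6355 0.004 ]
[208, 114, 44, 45, 855] [233.7 142.2] [231.7 139. ] [40.4 38.4] 54.7 z0 plane [0.765 0.178 0.   ] depth pt [0.7418 0.1601 0.095 ]
[417, 120, 28, 68, 444] [430.3 153.9] [430.4 153.4] [11.8 69.9] 23.2 z0 plane [ 0.738 -0.212  0.   ] depth pt [ 0.7376 -0.2123  0.0009]
[320, 142, 48, 48, 1807] [343.6 165.3] [343.5 165.5] [47. 47.] 90.0 z0 plane [ 0.713 -0.043  0.   ] depth pt [ 0.7098 -0.0428  0.0168]
[359, 195, 154, 73, 3233] [431.8 223.8] [431.4 225.1] [ 48.9 160.4] 68.0 z0 plane [ 0.597 -0.214  0.   ] depth pt [ 0.5966 -0.2132  0.0058]
[131, 219, 91, 91, 6816] [176.1 263.7] [175.9 263.6] [82.1 84. ] 6.7 z0 plane [0.518 0.282 0.   ] depth pt [5.185e-01 2.817e-01 3.000e-04]
mat corner [0.4463 0.3677 0.004 ]
mat corner [0.6085 0.3535 0.004 ]
mat corner [0.5909 0.1932 0.004 ]
mat corner [0.4294 0.2088 0.004 ]
[399, 219, 136, 112, 13469] [466.4 274.4] [466.8 274.3] [131.2 104.4] 3.6 z0 plane [ 0.503 -0.282  0.   ] depth pt [ 0.5023 -0.2776  0.0192]
[316, 255, 36, 37, 1041] [333.8 273. ] [333.5 273. ] [36. 35.] 90.0 z0 plane [ 0.503 -0.025  0.   ] depth pt [ 0.5023 -0.0255  0.0391]
[355, 312, 104, 31, 962] [403.1 327.3] [405.2 329.4] [101.8  28.3] 15.1 z0 plane [ 0.396 -0.163  0.   ] depth pt [ 0.3958 -0.1639 -0.0035]
[306, 314, 48, 48, 1770] [329.7 337.4] [329.5 337.5] [46.7 46.7] 45.0 z0 plane [ 0.379 -0.018  0.   ] depth pt [ 0.3834 -0.0191  0.0462]
485 278 [ 0.496 -0.315  0.007]
485 263 [ 0.522 -0.299  0.075]
470 278 [ 0.495 -0.275  0.056]
500 278 [ 0.496 -0.332  0.048]
334 273 [ 0.502 -0.026  0.034]
330 338 [ 0.382 -0.02   0.045]
177 264 [0.517 0.278 0.008]
```

View pics/crop1.png

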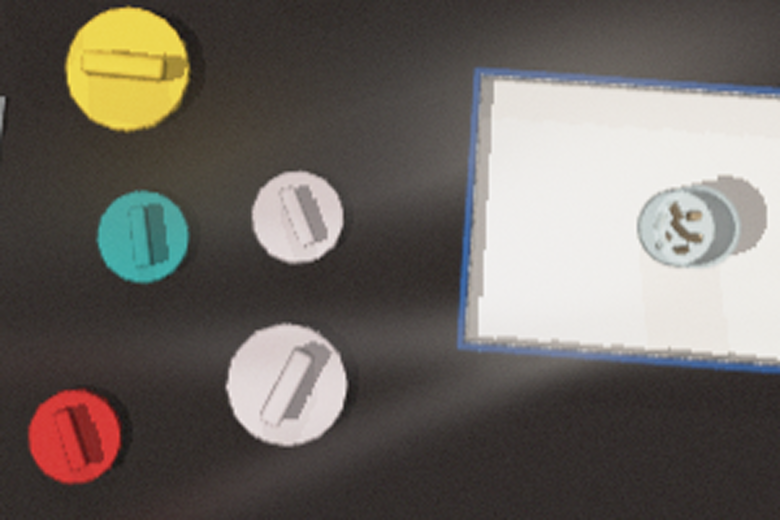

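The crop confirms the choice. The small white lid is at crop (297,217), about 67 mm wide, with its bar running roughly 21° from the world x axis. The larger white one at (287,384) is the decoy. Now I'll go above the pot.

```bash
python3 -m creep '[[0.045,-0.04,0,0,0,0],[0.09,-0.08,0,0,0,0],[0.135,-0.12,0,0,0,0],[0.18,-0.16,0,0,0,0],[0.225,-0.2,0,0,0,0],[0.27,-0.24,0,0,0,0],[0.315,-0.28,0,0,0,0],[0.35,-0.32,0,0,0,0],[0.35,-0.37,0,0,0,0],[0.35,-0.42,0,0,0,0],[0.35,-0.47,0,0,0,0],[0.35,-0.52,0,0,0,0]]' -1
python3 -m creep '[[0,-0.05,0,0,0,0],[0,-0.1,0,0,0,0],[0,-0.15,0,0,0,0],[0,-0.2,0,0,0,0],[0,-0.25,0,0,0,0],[0,-0.3,0,0,0,0],[0,-0.34,0,0,0,0],[0,-0.36,0,0,0,0],[0,-0.36,0,0,0,0]]'
python3 - <<'E'
from h import *
print(np.round(status.read_state()["joints"],1))
d=snap("wrist","w1");print(d["origin"],proj(d,[.495,-.31,.074]))
E
```

```text
t: 1.65
tcp_pos: [0.5008, 0.0591, 0.2421]
orientation: [[0.968, -0.252, -0.0], [-0.252, -0.968, -0.0], [-0.0, 0.0, -1.0]]
force: [0.9, -0.3, 1.1]
finger_gap: 0.0856
grasp_force: 0.0
t: 2.78
tcp_pos: [0.5009, -0.3001, 0.2416]
orientation: [[0.967, -0.254, -0.001], [-0.254, -0.967, 0.0], [-0.001, -0.0, -1.0]]
force: [0.4, 0.2, -0.4]
finger_gap: 0.0853
grasp_force: 0.0
[-11.3  -0.1   2.4  -0.  -92.5  86.6]
[ 0.57036709 -0.31874023  0.37338232] [330.96995167 225.09622054]
```

View pics/w1.png

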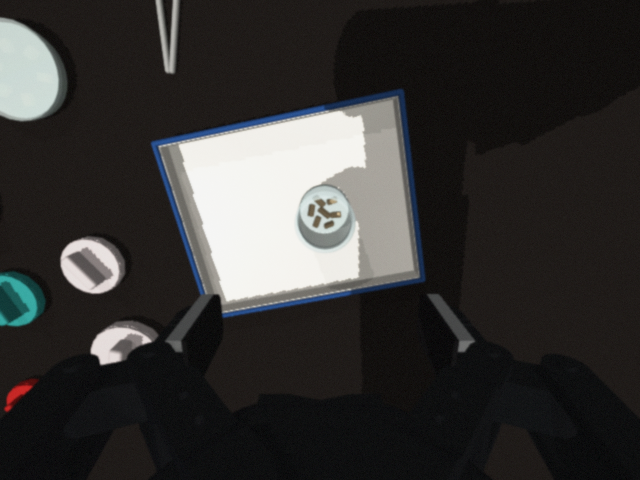

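The wrist view shows the pot upright in the tray around (325,215), with the shadow edge to its right. The forceps and dish are at the top left. I'll enlarge the pot and check the depth.

Run:
```python
from h import *
out=[]
for fn,(u0,u1,v0,v1) in(("w1",(285,365,175,260)),("top0",(455,535,235,320))):
    d=load(fn);c=d["color"]
    out.append(cv2.resize(c[v0:v1,u0:u1],(400,425),interpolation=cv2.INTER_CUBIC)[:,:,::-1])
    R=d["orientation"];k=f(d)
    vv,uu=np.mgrid[v0:v1,u0:u1]
    Z=d["depth"][v0:v1,u0:u1]
    P=np.stack([(uu-d["cx"])/k*Z,(vv-d["cy"])/k*Z,Z],-1)@R.T+d["origin"]
    m=(P[...,2]>0.02)&(Z>0); q=P[m]
    print(fn,m.sum(),np.c_[uu[m],vv[m]].min(0),np.c_[uu[m],vv[m]].max(0))
    t=(P[...,2]>0.066)&(P[...,2]<.085); q=P[t]
    print(" top pts",len(q),q.min(0).round(3),q.max(0).round(3),np.percentile(P[m][:,2],[5,50,95,99]).round(3))
    if len(q)>5: print(cv2.minEnclosingCircle(np.ascontiguousarray(q[:,:2],np.float32)),cv2.minEnclosingCircle(np.c_[uu[t],vv[t]].astype(np.float32)))
cv2.imwrite("pics/pot.png",np.hstack(out))
```

```text
w1 1879 [294 186] [355 252]
 top pts 979 [ 0.468 -0.333  0.066] [ 0.526 -0.276  0.076] [0.024 0.068 0.075 0.075]
((0.49745574593544006, -0.30460211634635925), 0.0292203351855278) ((324.5, 222.5), 30.830278396606445)
top0 970 [466 235] [534 319]
 top pts 279 [ 0.47  -0.333  0.066] [ 0.526 -0.277  0.081] [0.022 0.036 0.077 0.079]
((0.4975025951862335, -0.30494511127471924), 0.02915223501622677) ((488.3571472167969, 276.6785583496094), 16.371313095092773)
```

View pics/pot.png

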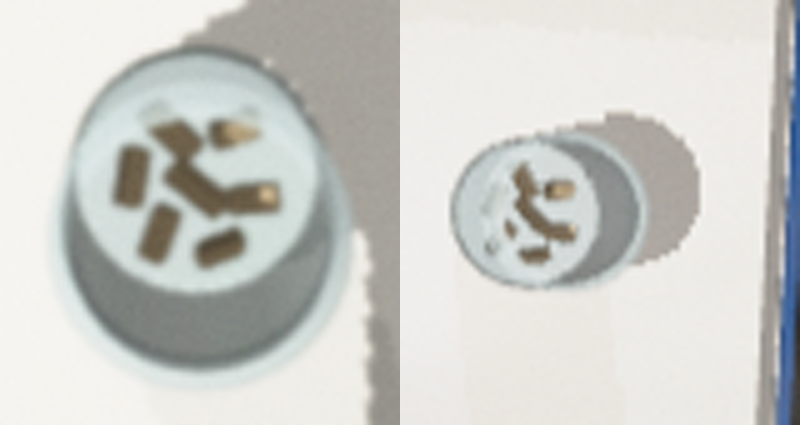

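Left is the wrist view and right the top view. The shells lie on the pot's floor, and the rim is the outer ring, centred at wrist (324.5,222.5) and top (488,277). Both views agree on an axis at (0.4975,−0.305) and a rim at z≈0.075.

```bash
python3 - <<'E'
from h import *
print(two(load("w1"),(324.5,222.5),load("top0"),(488.4,276.7)))
E
python3 -m creep '[[-0.0035,-0.005,-0.04,0,0,0],[-0.0035,-0.005,-0.085,0,0,0],[-0.0035,-0.005,-0.125,0,0,0],[-0.0035,-0.005,-0.155,0,0,0],[-0.0035,-0.005,-0.18,0,0,0],[-0.0035,-0.005,-0.195,0,0,0],[-0.0035,-0.005,-0.205,0,0,0],[-0.0035,-0.005,-0.207,0,0,0],[-0.0035,-0.005,-0.207,0,0,0]]' -1
python3 -m creep '[[0,0,0,0,0,0],[0,0,0,0,0,0],[0,0,0,0,0,0],[0,0,0,0,0,0],[0,0,0,0,0,0],[0,0,0,0,0,0]]' 1 30
```

```text
(array([ 0.49796929, -0.30494279,  0.07143314]), np.float64(0.0008732665939282814))
t: 3.95
tcp_pos: [0.4982, -0.3045, 0.0361]
orientation: [[0.968, -0.252, 0.001], [-0.252, -0.968, -0.001], [0.001, 0.0, -1.0]]
force: [0.1, 0.6, 0.3]
finger_gap: 0.0854
grasp_force: 0.0
t: 4.7
tcp_pos: [0.4981, -0.3045, 0.0361]
orientation: [[0.968, -0.252, 0.001], [-0.252, -0.968, -0.001], [0.001, 0.0, -1.0]]
force: [-0.9, 1.5, 4.9]
finger_gap: 0.0573
grasp_force: 33.0
```

```bash
python3 -m creep '[[0,0,0.01,0,0,0],[0,0,0.03,0,0,0],[0,0,0.06,0,0,0],[0,0,0.09,0,0,0],[0,0.015,0.11,0,0,0],[0,0.045,0.12,0,0,0],[0,0.08,0.12,0,0,0],[0,0.12,0.12,0,0,0],[0,0.16,0.12,0,0,0],[0,0.2,0.12,0,0,0],[0,0.24,0.12,0,0,0],[0,0.28,0.12,0,0,0]]' 
python3 -m creep '[[0.002,0.04,0,0,0,0],[0.005,0.08,0,0,0,0],[0.01,0.12,0,0,0,0],[0.014,0.16,0,0,0,0],[0.018,0.2,0,0,0,0],[0.02,0.24,0,0,0,0],[0.02,0.27,0,0,0,0],[0.02,0.29,0,0,0,0],[0.02,0.3,0,0,0,0],[0.02,0.305,0,0,0,0],[0.02,0.305,0,0,0,0]]'
python3 -m creep '[[0,0,-0.03,0,0,0],[0,0,-0.06,0,0,0],[0,0,-0.085,0,0,0],[0,0,-0.1,0,0,0],[0,0,-0.108,0,0,0],[0,0,-0.112,0,0,0],[0,0,-0.115,0,0,0],[0,0,-0.117,0,0,0],[0,0,-0.117,0,0,0]]'
```

```text
t: 6.2
tcp_pos: [0.4971, -0.0225, 0.1557]
orientation: [[0.968, -0.252, 0.0], [-0.252, -0.968, 0.0], [0.0, -0.0, -1.0]]
force: [0.8, -0.6, -1.0]
finger_gap: 0.0577
grasp_force: 32.6
t: 7.58
tcp_pos: [0.5178, 0.2802, 0.1553]
orientation: [[0.968, -0.252, -0.0], [-0.252, -0.968, -0.0], [0.0, 0.0, -1.0]]
force: [-0.3, 0.0, -2.1]
finger_gap: 0.0574
grasp_force: 32.7
t: 8.7
tcp_pos: [0.5178, 0.2807, 0.0385]
orientation: [[0.968, -0.252, 0.0], [-0.252, -0.968, 0.0], [0.0, -0.0, -1.0]]
force: [0.5, -0.2, -1.4]
finger_gap: 0.0573
grasp_force: 32.6
```

```bash
python3 -m creep '[[0,0,-0.001,0,0,0],[0,0,-0.0015,0,0,0],[0,0,-0.0015,0,0,0],[0,0,-0.0015,0,0,0]]'
```

```text
t: 9.2
tcp_pos: [0.5177, 0.2806, 0.0368]
orientation: [[0.968, -0.252, 0.0], [-0.252, -0.968, -0.0], [0.0, 0.0, -1.0]]
force: [0.3, 0.3, -1.5]
finger_gap: 0.0576
grasp_force: 32.7
```

```bash
python3 -m creep '[[0,0,-0.0005,0,0,0],[0,0,-0.001,0,0,0],[0,0,-0.001,0,0,0],[0,0,-0.001,0,0,0]]'
```

```text
t: 9.7
tcp_pos: [0.5178, 0.2806, 0.0362]
orientation: [[0.968, -0.252, 0.0], [-0.252, -0.968, -0.0], [0.0, 0.0, -1.0]]
force: [-2.0, -1.5, 2.4]
finger_gap: 0.058
grasp_force: 33.0
```

Contact made, so I'll release, rise straight up and look at the pot on the mat.

```bash
python3 -m creep '[[0,0,0,0,0,0],[0,0,0,0,0,0],[0,0,0,0,0,0],[0,0,0,0,0,0],[0,0,0,0,0,0],[0,0,0,0,0,0]]' -1 30
python3 -m creep '[[0,0,0.01,0,0,0],[0,0,0.04,0,0,0],[0,0,0.08,0,0,0],[0,0,0.12,0,0,0],[0,0,0.16,0,0,0],[0,0,0.19,0,0,0],[0,0,0.205,0,0,0],[0,0,0.205,0,0,0]]'
cat > pot.py <<'E'
from h import *
import sys
def potpos(d,g=(.518,.281,.074),h=45):
    u,v=map(int,proj(d,g));u0,u1,v0,v1=max(u-h,0),u+h,max(v-h,0),v+h
    vv,uu=np.mgrid[v0:min(v1,480),u0:min(u1,640)];Z=d["depth"][v0:v1,u0:u1];k=f(d)
    P=np.stack([(uu-d["cx"])/k*Z,(vv-d["cy"])/k*Z,Z],-1)@d["orientation"].T+d["origin"]
    t=(P[...,2]>.066)&(P[...,2]<.085)&(Z>0)&(np.hypot(P[...,0]-g[0],P[...,1]-g[1])<.05);q=P[t]
    return len(q),cv2.minEnclosingCircle(np.ascontiguousarray(q[:,:2],np.float32)),cv2.minEnclosingCircle(np.c_[uu[t],vv[t]].astype(np.float32)),np.percentile(q[:,2],[50,95]).round(4)
E
python3 - <<'E'
from pot import *
a=snap("wrist","w2");b=snap("top","top2")
pa,pb=potpos(a),potpos(b,h=30);print(pa);print(pb);print(two(a,pa[2][0],b,pb[2][0]))
E
```

```text
t: 10.45
tcp_pos: [0.5177, 0.2806, 0.0358]
orientation: [[0.968, -0.252, 0.0], [-0.252, -0.968, -0.0], [0.0, 0.0, -1.0]]
force: [0.7, 0.1, 0.0]
finger_gap: 0.0856
grasp_force: 0.0
t: 11.45
tcp_pos: [0.5179, 0.2808, 0.2416]
orientation: [[0.968, -0.252, 0.001], [-0.252, -0.968, 0.001], [0.001, -0.001, -1.0]]
force: [-0.4, 1.1, -0.1]
finger_gap: 0.0853
grasp_force: 0.0
(984, ((0.5172615051269531, 0.28022250533103943), 0.029087724164128304), ((320.0, 221.5), 30.923391342163086), array([0.0735, 0.0751]))
(172, ((0.5176590085029602, 0.2795447111129761), 0.029464691877365112), ((166.5, 262.5), 15.890348434448242), array([0.0749, 0.0789]))
(array([0.51796165, 0.27986941, 0.07115221]), np.float64(0.0011078037780979217))
```

View pics/w2.png

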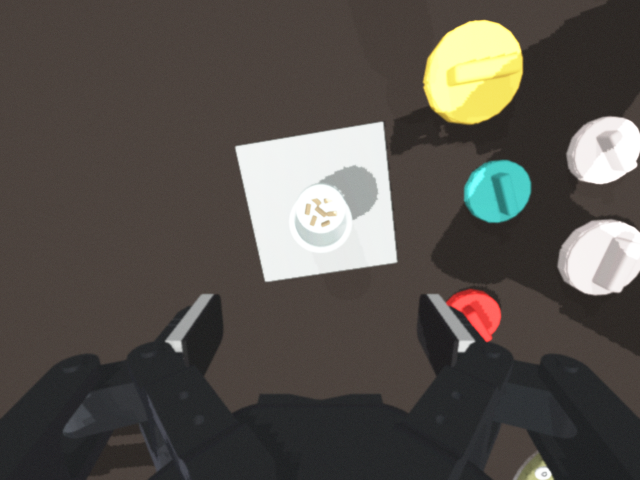

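The pot stands upright on the mat, rim centre at (320,221) → (0.5175,0.280), let go. Next I'll go over the small white lid and turn to its bar.

```bash
python3 -m creep '[[0,-0.03,0,0,0,0.1],[-0.005,-0.07,0,0,0,0.2],[-0.01,-0.115,0,0,0,0.3],[-0.016,-0.16,0,0,0,0.4],[-0.016,-0.205,0,0,0,0.5],[-0.016,-0.25,0,0,0,0.6],[-0.016,-0.285,0,0,0,0.618],[-0.016,-0.306,0,0,0,0.618],[-0.016,-0.306,0,0,0,0.618]]'
python3 - <<'E'
from h import *
d=snap("wrist","w3");u,v=map(int,proj(d,(.502,-.026,.025)));print(u,v)
c=d["color"];h=60;cv2.imwrite("pics/w3c.png",cv2.resize(c[v-h:v+h,u-h:u+h],None,fx=4.5,fy=4.5,interpolation=cv2.INTER_CUBIC)[:,:,::-1])
vv,uu=np.mgrid[v-h:v+h,u-h:u+h];Z=d["depth"][v-h:v+h,u-h:u+h];k=f(d)
P=np.stack([(uu-d["cx"])/k*Z,(vv-d["cy"])/k*Z,Z],-1)@d["orientation"].T+d["origin"]
near=np.hypot(P[...,0]-.502,P[...,1]+.026)<.05
for lo,hi in((.01,.02),(.028,.045)):
    t=near&(P[...,2]>lo)&(P[...,2]<hi);q=np.ascontiguousarray(P[t][:,:2],np.float32)*1000
    print(lo,t.sum(),np.median(P[t][:,2]),cv2.minEnclosingCircle(q),cv2.minAreaRect(q))
    if lo>.02: mt=t
# bar top via pixels; two views
rp=cv2.minAreaRect(np.c_[uu[mt],vv[mt]].astype(np.float32));print(rp)
t0=load("top0");vv,uu=np.mgrid[250:297,310:358];Z=t0["depth"][250:297,310:358];k=f(t0)
P=np.stack([(uu-t0["cx"])/k*Z,(vv-t0["cy"])/k*Z,Z],-1)@t0["orientation"].T+t0["origin"]
t=P[...,2]>.029;rt=cv2.minAreaRect(np.c_[uu[t],vv[t]].astype(np.float32));print(t.sum(),rt,two(d,rp[0],t0,rt[0]))
E
```

```text
t: 12.68
tcp_pos: [0.5012, -0.0265, 0.2392]
orientation: [[0.936, 0.353, -0.002], [0.353, -0.936, -0.001], [-0.002, -0.0, -1.0]]
force: [-0.1, 0.1, 0.3]
finger_gap: 0.0854
grasp_force: 0.0
318 210
0.01 2403 0.01518331863489586 ((503.13238525390625, -25.856151580810547), 33.98141860961914) ((503.1568298339844, -25.67215347290039), (66.2599105834961, 66.22517395019531), 38.76413345336914)
0.028 482 0.0349229341035506 ((503.24810791015625, -26.07302474975586), 22.105915069580078) ((503.10882568359375, -25.8228816986084), (43.8286247253418, 11.95112419128418), 22.468629837036133)
((319.1413879394531, 209.95924377441406), (42.11600112915039, 11.492671012878418), 87.95458984375)
160 ((328.653564453125, 269.5092468261719), (52.237892150878906, 20.280027389526367), 54.782405853271484) (array([ 0.50940766, -0.01991012,  0.06972766]), np.float64(0.0065853873737007134))
```

View pics/w3c.png

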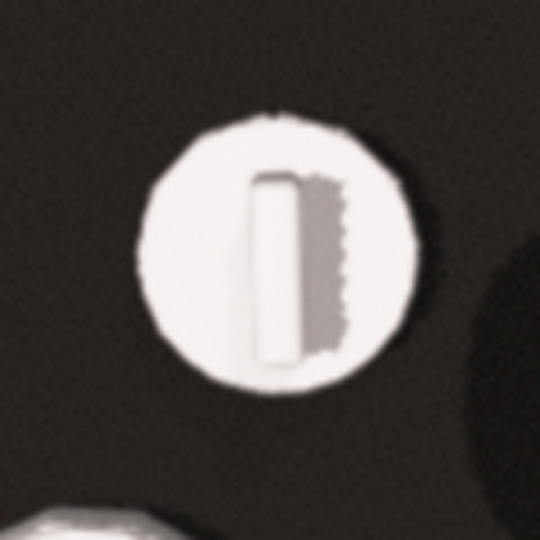

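The crop shows the small white lid right side up. Its bar is almost vertical in the picture at about (276,270), centred at (0.503,−0.026) with its top at z=0.035 by depth. I'll check the deck height with two views and descend.

```bash
python3 - <<'E'
from h import *
c=[]
for fn,g in(("w3",(319,210)),("top0",(334,273))):
    d=load(fn);hsv=cv2.cvtColor(d["color"],cv2.COLOR_RGB2HSV);m=(hsv[...,1]<50)&(hsv[...,2]>85)
    b=[b for b in blobs(m) if b[3][g[1]+8,g[0]-8]][0];k=max(cv2.findContours(b[3].astype(np.uint8),0,2)[0],key=len);e=cv2.minEnclosingCircle(k);print(fn,e);c.append((d,e[0]))
print(two(*c[0],*c[1]))
E
python3 -m creep '[[0.002,0.0005,-0.04,0,0,0.03],[0.002,0.0005,-0.085,0,0,0.03],[0.002,0.0005,-0.125,0,0,0.03],[0.002,0.0005,-0.155,0,0,0.03],[0.002,0.0005,-0.18,0,0,0.03],[0.002,0.0005,-0.197,0,0,0.03],[0.002,0.0005,-0.207,0,0,0.03],[0.002,0.0005,-0.209,0,0,0.03],[0.002,0.0005,-0.209,0,0,0.03]]' -1
```

```text
w3 ((319.17083740234375, 206.054443359375), 31.732667922973633)
top0 ((334.058837890625, 272.8823547363281), 18.47152328491211)
(array([ 0.50289449, -0.02605136,  0.00711732]), np.float64(0.0003705632181968973))
t: 13.85
tcp_pos: [0.5042, -0.0248, 0.0325]
orientation: [[0.924, 0.383, 0.001], [0.383, -0.924, -0.0], [0.001, 0.0, -1.0]]
force: [0.1, 0.5, -0.1]
finger_gap: 0.0854
grasp_force: 0.0
```

```bash
python3 -m creep '[[-0.001,-0.001,-0.002,0,0,0],[-0.001,-0.001,-0.0035,0,0,0],[-0.001,-0.001,-0.0035,0,0,0]]' -1
python3 -m creep '[[0,0,0,0,0,0],[0,0,0,0,0,0],[0,0,0,0,0,0],[0,0,0,0,0,0],[0,0,0,0,0,0],[0,0,0,0,0,0],[0,0,0,0,0,0],[0,0,0,0,0,0]]' 1 80
```

```text
t: 14.22
tcp_pos: [0.5027, -0.0259, 0.0283]
orientation: [[0.924, 0.383, 0.0], [0.383, -0.924, 0.0], [0.0, 0.0, -1.0]]
force: [0.5, 0.4, 0.1]
finger_gap: 0.0854
grasp_force: 0.0
t: 15.22
tcp_pos: [0.5029, -0.0259, 0.0285]
orientation: [[0.924, 0.383, 0.001], [0.383, -0.924, -0.0], [0.0, 0.0, -1.0]]
force: [-0.2, 0.5, 2.2]
finger_gap: 0.0103
grasp_force: 82.0
```

```bash
python3 -m creep '[[0,0,0.01,0,0,0],[0,0,0.04,0,0,0],[0,0,0.08,0,0,0],[0,0.01,0.115,0,0,0],[0.003,0.035,0.13,0,0,0],[0.006,0.07,0.13,0,0,0],[0.009,0.11,0.13,0,0,0],[0.012,0.15,0.13,0,0,0],[0.0145,0.19,0.13,0,0,0],[0.0145,0.23,0.13,0,0,0],[0.0145,0.265,0.13,0,0,0],[0.0145,0.29,0.13,0,0,0]]'
python3 -m creep '[[0,0.011,0,0,0,0],[0,0.016,0,0,0,0],[0,0.016,0,0,0,0],[0,0.016,0,0,0,0]]'
python3 - <<'E'
from pot import *
a=snap("wrist","w4");b=snap("top","top4");s=snap("scene","s4")
k=f(a);vv,uu=np.mgrid[0:480,0:640];Z=a["depth"];P=np.stack([(uu-a["cx"])/k*Z,(vv-a["cy"])/k*Z,Z],-1)@a["orientation"].T+a["origin"]
n=(np.hypot(P[...,0]-.518,P[...,1]-.28)<.045)&(P[...,2]>.125)&(P[...,2]<.155)&(Z>0)
q=P[n];z0=np.median(q[:,2]);q=q[abs(q[:,2]-z0)<.004];A=np.linalg.lstsq(np.c_[q[:,:2]-[.518,.28],np.ones(len(q))],q[:,2],rcond=None)[0]
print("deck z,tilt",z0,A,len(q),cv2.minEnclosingCircle(np.ascontiguousarray(q[:,:2],np.float32)))
cv2.imwrite("pics/mix4.png",np.hstack([cv2.resize(a["color"][100:400,120:520],(400,300)),cv2.resize(s["color"][200:350,380:580],(400,300))])[:,:,::-1])
E
```

```text
t: 16.73
tcp_pos: [0.5169, 0.2654, 0.1582]
orientation: [[0.923, 0.384, -0.0], [0.384, -0.923, -0.0], [-0.001, 0.0, -1.0]]
force: [0.7, -0.6, -0.8]
finger_gap: 0.0099
grasp_force: 81.6
t: 17.23
tcp_pos: [0.5174, 0.2794, 0.1585]
orientation: [[0.924, 0.382, 0.0], [0.382, -0.924, -0.0], [0.0, 0.0, -1.0]]
force: [-0.0, -0.9, -0.1]
finger_gap: 0.0099
grasp_force: 81.6
deck z,tilt 0.14508025672636082 [-0.00851249 -0.00347095  0.14514203] 7130 ((0.5176891088485718, 0.2794901430606842), 0.03424106910824776)
```

View pics/mix4.png

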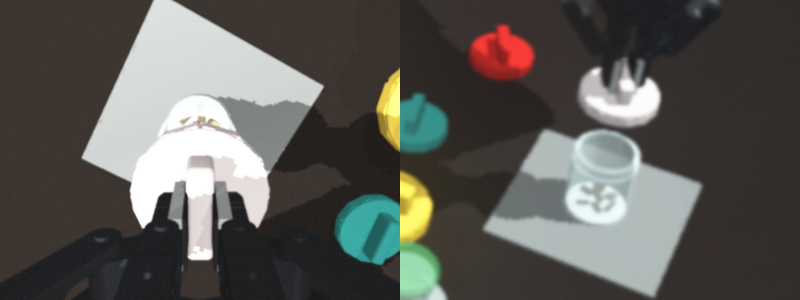

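The lid is held level over the pot, deck centre (0.5177,0.2795) against pot (0.5175,0.280), and the pot is upright on the mat. Expected TCP z is about 0.0975 at tongue contact and about 0.0905 when home.

```bash
python3 -m creep '[[0,0.0005,-0.015,0,0,0],[0,0.0005,-0.03,0,0,0],[0,0.0005,-0.042,0,0,0],[0,0.0005,-0.05,0,0,0],[0,0.0005,-0.055,0,0,0],[0,0.0005,-0.058,0,0,0],[0,0.0005,-0.06,0,0,0],[0,0.0005,-0.06,0,0,0]]' 
python3 -m creep '[[0,0,-0.0005,0,0,0],[0,0,-0.001,0,0,0],[0,0,-0.0015,0,0,0],[0,0,-0.002,0,0,0],[0,0,-0.002,0,0,0]]'
```

```text
t: 18.38
tcp_pos: [0.5173, 0.2807, 0.0984]
orientation: [[0.924, 0.383, 0.0], [0.383, -0.924, 0.0], [0.0, 0.0, -1.0]]
force: [0.4, 0.2, -0.1]
finger_gap: 0.0099
grasp_force: 81.6
t: 19.0
tcp_pos: [0.5174, 0.2807, 0.0969]
orientation: [[0.924, 0.383, 0.001], [0.383, -0.924, 0.0], [0.001, 0.0, -1.0]]
force: [-0.9, -0.6, 2.7]
finger_gap: 0.0103
grasp_force: 82.1
```

```bash
python3 -m creep '[[0,0,-0.0005,0,0,0],[0,0,-0.001,0,0,0],[0,0,-0.0015,0,0,0],[0,0,-0.0015,0,0,0]]' 
python3 -m creep '[[0,0,-0.0005,0,0,0],[0,0,-0.001,0,0,0],[0,0,-0.0015,0,0,0],[0,0,-0.0015,0,0,0]]'
```

```text
t: 19.5
tcp_pos: [0.5176, 0.2808, 0.0965]
orientation: [[0.924, 0.383, 0.002], [0.383, -0.924, 0.001], [0.002, 0.0, -1.0]]
force: [-3.3, -0.9, 8.9]
finger_gap: 0.01
grasp_force: 83.0
t: 20.0
tcp_pos: [0.5179, 0.2809, 0.0963]
orientation: [[0.923, 0.384, 0.003], [0.384, -0.923, 0.001], [0.003, 0.0, -1.0]]
force: [-5.3, -1.3, 13.5]
finger_gap: 0.01
grasp_force: 83.7
```

```bash
python3 -m creep '[[0,0,-0.0005,0,0,0],[0,0,-0.001,0,0,0],[0,0,-0.001,0,0,0]]'
```

```text
t: 20.38
tcp_pos: [0.5181, 0.2809, 0.0961]
orientation: [[0.923, 0.384, 0.004], [0.384, -0.923, 0.001], [0.004, 0.0, -1.0]]
force: [-6.4, -1.4, 16.4]
finger_gap: 0.01
grasp_force: 84.1
```

The force is rising faster than the tongues should need, so I'll check the lid before pushing further.

```bash
cat > deck.py <<'E'
from pot import *
def deck(a,zg):
    k=f(a);vv,uu=np.mgrid[0:480,0:640];Z=a["depth"];P=np.stack([(uu-a["cx"])/k*Z,(vv-a["cy"])/k*Z,Z],-1)@a["orientation"].T+a["origin"]
    hsv=cv2.cvtColor(a["color"],cv2.COLOR_RGB2HSV)
    n=(np.hypot(P[...,0]-.518,P[...,1]-.28)<.042)&(abs(P[...,2]-zg)<.006)&(Z>0)&(hsv[...,2]>120)
    q=P[n];z0=np.median(q[:,2]);q=q[abs(q[:,2]-z0)<.003];A=np.linalg.lstsq(np.c_[q[:,:2]-[.518,.28],np.ones(len(q))],q[:,2],rcond=None)[0]
    return z0.round(4),A.round(4),len(q),cv2.minEnclosingCircle(np.ascontiguousarray(q[:,:2],np.float32))
E
python3 - <<'E'
from deck import *
print(deck(load("w4"),.145))
a=snap("wrist","w5");s=snap("scene","s5");print(deck(a,.083)); t=snap("top","t5");print(deck(t,.083))
print({k:np.round(v,2) for k,v in status.read_state().items() if k in("force","ft_torque")})
cv2.imwrite("pics/mix5.png",np.hstack([cv2.resize(a["color"][100:400,120:520],(400,300)),cv2.resize(s["color"][230:320,420:540],(400,300),interpolation=cv2.INTER_CUBIC)])[:,:,::-1])
E
```

```text
(np.float64(0.1451), array([-0.0045, -0.0018,  0.1451]), 7000, ((0.5188825130462646, 0.2797575891017914), 0.033989984542131424))
(np.float64(0.0827), array([-0.012 , -0.0046,  0.0829]), 6916, ((0.5184878706932068, 0.28059321641921997), 0.03398168832063675))
(np.float64(0.0839), array([-0.008 , -0.0051,  0.0839]), 256, ((0.5185739398002625, 0.2790738344192505), 0.0336214117705822))
{'force': array([-6.48, -1.78, 17.71]), 'ft_torque': array([-0.76,  2.53, -0.05])}
```

View pics/mix5.png

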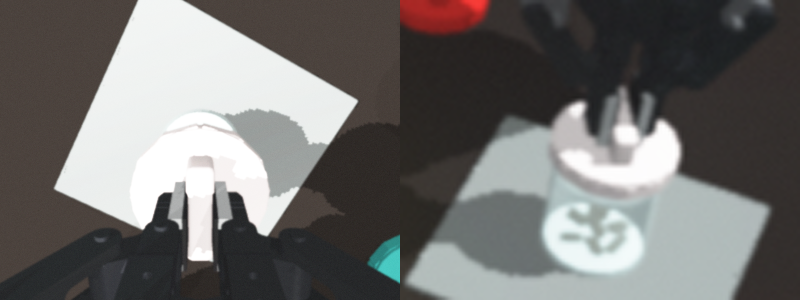

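The scene crop shows the lid sitting level on the pot, deck about 5.7 mm above the rim with its plug in. The arm has sagged sideways and is pushing along x, so I'll relieve that and push on.

```bash
python3 -m creep '[[-0.001,-0.0003,0,0,0,0],[-0.002,-0.0005,0,0,0,0],[-0.002,-0.0005,0,0,0,0],[-0.002,-0.0005,0,0,0,0]]'
```

```text
t: 21.02
tcp_pos: [0.5151, 0.2802, 0.092]
orientation: [[0.924, 0.383, -0.0], [0.383, -0.924, 0.0], [-0.0, -0.0, -1.0]]
force: [-0.2, -0.2, -2.7]
finger_gap: 0.0097
grasp_force: 81.4
```

```bash
python3 -m creep '[[0,0,-0.0005,0,0,0],[0,0,-0.001,0,0,0],[0,0,-0.0015,0,0,0],[0,0,-0.002,0,0,0],[0,0,-0.002,0,0,0]]'
python3 - <<'E'
from deck import *
a=snap("wrist","w6");s=snap("scene","s6");print(deck(a,.079)); t=snap("top","t6");print(deck(t,.079))
cv2.imwrite("pics/mix6.png",np.hstack([cv2.resize(a["color"][100:400,120:520],(400,300)),cv2.resize(s["color"][230:320,420:540],(400,300),interpolation=cv2.INTER_CUBIC)])[:,:,::-1])
E
```

```text
t: 21.65
tcp_pos: [0.5152, 0.2802, 0.0906]
orientation: [[0.924, 0.383, 0.0], [0.383, -0.924, 0.0], [0.0, -0.0, -1.0]]
force: [-1.0, 0.3, 2.5]
finger_gap: 0.01
grasp_force: 81.9
(np.float64(0.0772), array([-0.0039, -0.0013,  0.0772]), 6968, ((0.5155788660049438, 0.28015074133872986), 0.03412700816988945))
(np.float64(0.0786), array([-0.0057, -0.0037,  0.0786]), 261, ((0.5160319209098816, 0.2789473533630371), 0.03366495668888092))
```

View pics/mix6.png

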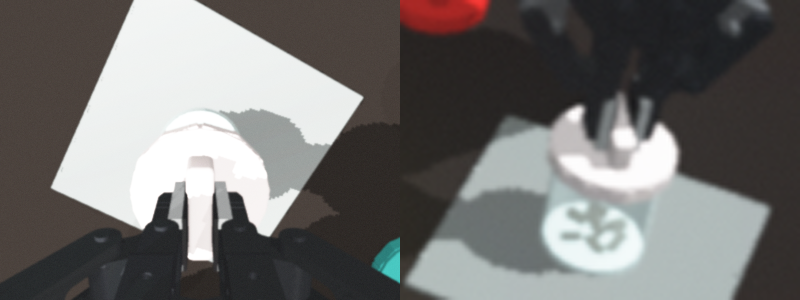

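The deck is at z=0.077, which is home, level, with the pot upright. Now I'll press on, trimming the sideways sag.

```bash
python3 -m creep '[[-0.0002,0,-0.0007,0,0,0],[-0.0005,0,-0.0014,0,0,0],[-0.0008,-0.0002,-0.0021,0,0,0],[-0.001,-0.0002,-0.0028,0,0,0],[-0.0012,-0.0003,-0.0035,0,0,0],[-0.0012,-0.0003,-0.0035,0,0,0],[-0.0012,-0.0003,-0.0035,0,0,0]]'
```

```text
t: 22.68
tcp_pos: [0.5152, 0.2802, 0.0904]
orientation: [[0.923, 0.384, 0.004], [0.384, -0.923, 0.001], [0.004, 0.0, -1.0]]
force: [-3.9, -0.3, 15.5]
finger_gap: 0.0104
grasp_force: 83.7
```

```bash
python3 -m creep '[[0,0,0,0,0,0],[0,0,0,0,0,0],[0,0,0,0,0,0],[0,0,0,0,0,0]]'
python3 - <<'E'
from deck import *
a=snap("wrist","w7");print(deck(a,.079));print(np.round(status.read_state()["force"],1))
t=load("top0");t2=snap("top","t7")
for g in((231,139),(343,165),(430,153)):
    u,v=g;print(g,np.abs(t["color"][v-20:v+20,u-15:u+15].astype(int)-t2["color"][v-20:v+20,u-15:u+15]).mean().round(1))
E
```

```text
t: 23.18
tcp_pos: [0.5152, 0.2803, 0.0904]
orientation: [[0.923, 0.384, 0.004], [0.384, -0.923, 0.002], [0.004, 0.0, -1.0]]
force: [-4.4, -0.2, 14.6]
finger_gap: 0.01
grasp_force: 83.7
(np.float64(0.0772), array([-0.003 , -0.0014,  0.0772]), 6965, ((0.5159327983856201, 0.2801981568336487), 0.033988311886787415))
[-4.7 -0.2 14.3]
(231, 139) 2.1
(343, 165) 2.2
(430, 153) 2.6
```

The lid is home and level, the push holds at about 14.5 N, and the jar, dish and forceps are unmoved. I'll hand it in.

```bash
python3 -c "
from plant import r
print(r.finish_job())"
```

```text
the job is handed in; nothing more can be done
None
```

The job is handed in, with no verdict returned: by my last measurements the pot is upright near the middle of the mat, the lid is snapped home and level with the gripper still pressing at about 14 N, and the jar, dish and forceps have not moved.

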